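# Fill the preheating pan with billets

## Task

Get the tall billet into the round preheating pan along with the six short ones: slide the short billets together along the wall to make room, without tipping any over or lifting them out, and set the tall one down gently, so that all seven stand upright and flat on the pan's floor. Leave the other things on the bench where they are.

Things in the scene. Friction and masses are not known exactly. Their poses are not given: they have to be found in the camera images.
- pan: round dark steel preheating pan fixed to the bench; inner diameter 156 mm, wall 5 mm thick, rim 24 mm above the bench, flat floor 4 mm above the bench, a low wire handle on two opposite sides (reaching 108 mm from the middle along +-y of the pan, 20 mm high). Origin at the middle of its underside, z up.
- pan_floor (a point): middle of the pan's floor. One short billet stands in the middle, five spread round it at the wall, no gap wide enough for a 50 mm billet; the widest, between billet5 and billet1 (towards +x of the pan), admits shut fingers. Slid along the wall until they touch, they free a full place (3 mm play across, 20 mm along the ring). Push (up to 20 N) along the wall (they wedge against it if pushed outwards) and below half height (else they tip)
- billet_mid: solid aluminium bar billet, 50 mm diameter, 60 mm tall, about 0.32 kg, sharp-edged (1.5 mm rounding), loose, standing upright in the pan; origin at the centre of its underside, z up its axis; the one in the middle
- billet1: solid aluminium bar billet, 50 mm diameter, 60 mm tall, about 0.32 kg, sharp-edged (1.5 mm rounding), loose, standing upright in the pan; origin at the centre of its underside, z up its axis; number 1 of the five round the middle one, counted anticlockwise from above, starting just after the widest gap
- billet2: solid aluminium bar billet, 50 mm diameter, 60 mm tall, about 0.32 kg, sharp-edged (1.5 mm rounding), loose, standing upright in the pan; origin at the centre of its underside, z up its axis; number 2 of the five round the middle one, counted anticlockwise from above, starting just after the widest gap
- billet3: solid aluminium bar billet, 50 mm diameter, 60 mm tall, about 0.32 kg, sharp-edged (1.5 mm rounding), loose, standing upright in the pan; origin at the centre of its underside, z up its axis; number 3 of the five round the middle one, counted anticlockwise from above, starting just after the widest gap
- billet4: solid aluminium bar billet, 50 mm diameter, 60 mm tall, about 0.32 kg, sharp-edged (1.5 mm rounding), loose, standing upright in the pan; origin at the centre of its underside, z up its axis; number 4 of the five round the middle one, counted anticlockwise from above, starting just after the widest gap
- billet5: solid aluminium bar billet, 50 mm diameter, 60 mm tall, about 0.32 kg, sharp-edged (1.5 mm rounding), loose, standing upright in the pan; origin at the centre of its underside, z up its axis; number 5 of the five round the middle one, counted anticlockwise from above, starting just after the widest gap
- tall_billet: solid aluminium bar billet, 50 mm diameter, 130 mm tall, about 0.7 kg, loose, standing upright on the bench to the left or right of the pan; origin at the centre of its underside, z up its axis
- pipe: bystander: loose steel pipe offcut, 68 mm outside diameter, 110 mm tall, standing on the other side of the pan from the tall billet; origin at the centre of its underside
- hammer: bystander: loose hammer lying on the far part of the bench; origin at the underside of it
- polish: bystander: loose jar of polish, 60 mm diameter, 75 mm tall; origin at the centre of its underside
- wax_cup: bystander: loose steel cup, 76 mm diameter, 80 mm tall; origin at the centre of its underside
There are look-alikes about, which are no part of the job. Leave any turquoise look-alike of the billet1 alone.

How it is judged:
At the end, for the whole second after the job is handed in: All six short billets and the tall billet stand inside the pan (axis within 58 mm of its middle), upright within 3.4 degrees, undersides within 2.5 mm of the pan's floor, and at rest (horizontal distance between each of billet_mid, billet1, billet2, billet3, billet4, billet5, tall_billet and pan below 0.058 m and angle between each of billet_mid, billet1, billet2, billet3, billet4, billet5, tall_billet's own z axis and vertical below 0.06 rad and z of billet_mid in the frame of pan between 0.001 and 0.0065 m and linear speed of each of billet_mid, billet1, billet2, billet3, billet4, billet5, tall_billet below 0.02 m/s and z of billet1 in the frame of pan between 0.001 and 0.0065 m and z of billet2 in the frame of pan between 0.001 and 0.0065 m and z of billet3 in the frame of pan between 0.001 and 0.0065 m and z of billet4 in the frame of pan between 0.001 and 0.0065 m and z of billet5 in the frame of pan between 0.001 and 0.0065 m and z of tall_billet in the frame of pan between 0.001 and 0.0065 m); the robot touches nothing.
It fails at once if a billet is tipped over (more than 35 degrees) (angle between any of billet_mid, billet1, billet2, billet3, billet4, billet5, tall_billet's own z axis and vertical above 0.61 rad).
It fails at once if a short billet is lifted out of the pan (more than 30 mm off its floor) (z of any of billet_mid, billet1, billet2, billet3, billet4, billet5 in the frame of pan above 0.034 m).
It fails at once if the tall billet is dropped or rammed into the pan or onto the other billets (more than 60 N) (contact force between tall_billet and billet_mid above 60 N or contact force between tall_billet and billet1 above 60 N or contact force between tall_billet and billet2 above 60 N or contact force between tall_billet and billet3 above 60 N or contact force between tall_billet and billet4 above 60 N or contact force between tall_billet and billet5 above 60 N or contact force between tall_billet and pan above 60 N).
It fails at once if the robot presses on the pan with more than 60 N (contact force between the arm and pan above 60 N).
It fails at once if a bystander is shifted by more than 40 mm (distance of any of pipe, hammer, polish, wax_cup from where it was at the start of the episode above 0.04 m).
It also fails if it takes over 58 s, if anything falls off the work surface, if the arm or the gripper's body presses on something with over 40 N, if the wrist force passes 120 N, or if a joint passes its speed limit or range.

## Robot

A 6-joint arm with a two-finger parallel gripper is mounted at the origin on the work surface. World frame = base frame: x ahead of the robot, y to its left, z up, the work surface at z = 0. Lengths are in m, angles in rad, forces in N, time in s.
With the tool pointing down it reaches from about 0.3 to 0.85 m from the base axis. Payload 5.4 kg.
Tool frame: the origin (TCP) lies at the very end of the fingers, on their centre line; the grasp point (between the pads) lies arm.grip_point_offset behind it (arm.grip_point_offset is the distance from the TCP to the grasp point, in m); z points along the fingers, y is the line along which they close (so a half turn about z gives the same grasp; the last joint's range is limited). The gripper opens to 85 mm and grips with 20 to 120 N. Pads are 22 mm wide; open, the fingers measure 114 mm over their backs; the gripper's body (76 mm by 85 mm) begins 54 mm behind the grasp point. The pads swing forward as they close: fully open they stand 13 mm farther back than shut.
Start: joints at [-1.521, 0.158, 1.597, -0, 1.386, -0.21], TCP at [0.148, -0.556, 0.231] pointing down, gripper open.
Joint ranges: [-2.91, 2.91], [-0.94, 2.29], [0.18, 2.7], [-1.29, 4.43], [0.17, 2.64], [-3, 3]. Speed limits (rad/s): [2.57, 2.57, 3.14, 3.14, 3.14, 3.14].

## Interface

Orientations are given as a unit quaternion [x, y, z, w].
In Python, from station import readout, viewer, order, arm gives the robot as it stands. The module is installed in compiled form; this text tells all that it offers.
- The arm moves only by the tool play_rows, never from a script. Its argument "series" is a list of rows, each an object with "hand": the finger opening in mm, from 0 to 85.4; "xyz": the shift along the tool's x, y, z each as a share of 0.3 m, from -1 to 1, a list of three; "twist": the turn, a rotation vector about the tool's x, y, z each as a share of 2 pi rad, from -1 to 1, a list of three. A call has 1 to 12 rows; each row is the pose to reach, as a shift and turn from the pose commanded when the call began, along the tool's axes at that moment, turning the shorter way round; what a row does not reach only later rows make up. A row lasts 1/8 s, in which the tool goes at most 62.5 mm and 10.7 degrees, less where a joint would pass 70% of its speed; a pose out of reach is approached as far as the arm can. A call with a number of a shift or a turn outside -1 to 1 is refused whole. A call with a gripper value outside its range is refused whole. The fingers move at their own pace and stop on an object; "force" is the grip in N (left out, the last holds). Time passes only in rows, so rows that repeat a pose let the fingers close. It gives the time, the measured TCP pose, the force, the opening and the grip force at its end, in the units of the state.
- readout.sense(): the state, without advancing time (a new reading comes with each control period).
- viewer.capture(name): name is "side" or "top" or "wrist"; returns the picture (480x640x3 uint8, blue, green, red); there is no depth.
- viewer.camera_model(name): a dict with "K" (3x3 intrinsics, pixels), "R" (3x3) and "t" (3): a world point X has camera coordinates R X + t. Camera axes: x right, y down, z forward; pixel columns grow to the right and rows downward; lengths in m; the calibration is good to about 2 mm. A picture is of the moment at which its call begins: read the wrist's pose just before it. camera_model takes no time and is no camera call; for the wrist camera it gives the pose at the moment of the call.
- order.hand_in(): hands the job in; it is judged then, once.
The state is a dict: "time_s": time; "qpos": joint angles; "joint_velocities": joint speeds; "joint_torque": joint torques, N m; "eef_pos": TCP position; "ee_rot": TCP orientation; "contact_force": force on the tool from outside, world axes, zero at the start; "moment": the same for the moment, N m; "finger_gap": finger opening in m; "grasp_force": force on a finger pad.
Only numpy, scipy, OpenCV 4.12 (cv2) and the standard library are available. Lean on these libraries where they do the work, as an engineer would, in place of code of your own. Each camera call takes 0.05 s, during which the arm holds its last target. There are 200 camera calls.

## Working session

There is one attempt and no reset: what is moved stays moved. The work goes in short steps, Python scripts to look and compute and a tool call to move; the robot and the scene stay as the last step left them, time stands still between calls to the robot, and variables do not carry over. Pictures are saved under pics/ and viewed, at most 10 in all, crops included, and the job is handed in when it is done.

Besides the shell and the picture viewer there is one more tool, called after "Request:" as name(argument=value, ...) on one line, values as JSON. play_rows: Moves the arm, as the interface text tells. Shift numbers are shares of 0.3 m and turn numbers shares of 2 pi rad, none past 1 either way. Its arguments: {"type":"object","properties":{"series":{"type":"array","items":{"type":"object","properties":{"hand":{"type":"number"},"xyz":{"type":"array","items":{"type":"number","minimum":-1,"maximum":1}},"twist":{"type":"array","items":{"type":"number","minimum":-1,"maximum":1}}}}},"force":{"type":"number"}},"required":["series"]}

```bash
mkdir -p pics; ls; python3 - <<'E'
from station import readout, viewer, order, arm
import cv2, numpy as np
s=readout.sense(); print({k:np.round(v,3).tolist() for k,v in s.items()}); print(arm.grip_point_offset)
for n in("top","side","wrist"):
    c=viewer.camera_model(n); print(n,np.round(c["K"],1).tolist(),np.round(c["R"],4).tolist(),np.round(c["t"],4).tolist())
    if n!="wrist": cv2.imwrite(f"pics/{n}0.png",viewer.capture(n))
E
```

```text
pics
{'time_s': 0.0, 'qpos': [-1.521, 0.159, 1.598, -0.0, 1.386, -0.21], 'joint_velocities': [0.002, 0.001, -0.001, 0.0, 0.0, -0.001], 'joint_torque': [-0.002, -39.6, -33.143, -0.0, 0.009, 0.0], 'eef_pos': [0.148, -0.555, 0.23], 'ee_rot': [0.992, 0.129, 0.0, -0.001], 'contact_force': [0.07, 0.128, -0.127], 'moment': [-0.002, 0.013, -0.046], 'grasp_force': 0.0, 'finger_gap': 0.085}
0.0187
top [[485.9, 0.0, 309.7], [0.0, 485.9, 241.8], [0.0, 0.0, 1.0]] [[-0.0118, -0.9993, -0.0344], [-0.9928, 0.0158, -0.1189], [0.1194, 0.0327, -0.9923]] [0.0298, 0.5687, 0.7698]
side [[538.3, 0.0, 324.3], [0.0, 538.3, 233.9], [0.0, 0.0, 1.0]] [[0.8762, -0.4816, -0.0183], [-0.3195, -0.5522, -0.7701], [0.3608, 0.6806, -0.6377]] [-0.4878, 0.2066, 0.6823]
wrist [[432.8, 0.0, 313.5], [0.0, 432.8, 235.6], [0.0, 0.0, 1.0]] [[0.2547, -0.967, -0.0005], [-0.9255, -0.2439, 0.2898], [-0.2804, -0.0734, -0.9571]] [-0.5728, -0.0361, 0.3796]
```

View pics/top0.png

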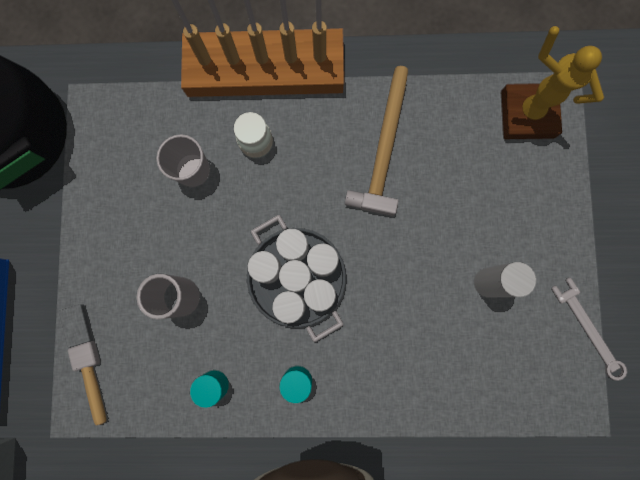

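View pics/side0.png

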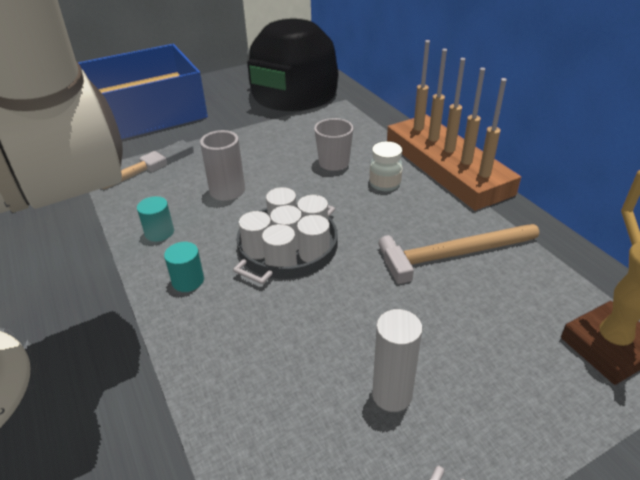

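The top view shows the pan near (297,278), with billet tops at (294,276), (292,244), (323,260), (320,296), (289,307) and (264,267). The widest gap is at lower left. The tall billet is at (518,279), and the pipe at (160,296). The side view agrees with this. The turquoise cylinders and the cups are to be left alone.

```bash
cat > h.py <<'E'
from station import readout, viewer, order, arm
import cv2, numpy as np
from scipy.spatial.transform import Rotation as Ro
def ray(cm,uv,z):
    R,t=np.array(cm["R"]),np.array(cm["t"]); C=-R.T@t
    d=R.T@np.linalg.inv(cm["K"])@np.array([uv[0],uv[1],1.]); return (C+d*(z-C[2])/d[2])[:2]
def proj(cm,X):
    p=np.array(cm["K"])@(np.array(cm["R"])@X+cm["t"]); return p[:2]/p[2]
def tops(img,cm,thr,z,amin,amax):
    """bright disc tops -> list of (xy, radius m, uv): contours cast on plane z, circle through the outline"""
    g=cv2.GaussianBlur(img,(3,3),0).min(axis=2); m=(g>thr).astype(np.uint8)*255
    m=cv2.morphologyEx(m,cv2.MORPH_OPEN,np.ones((3,3)))
    out=[]
    for c in cv2.findContours(m,cv2.RETR_EXTERNAL,cv2.CHAIN_APPROX_NONE)[0]:
        if amin<cv2.contourArea(c)<amax:
            P=np.array([ray(cm,p,z) for p in cv2.convexHull(c)[:,0]],np.float32)
            (x,y),r=cv2.minEnclosingCircle(P); M=cv2.moments(c)
            uv=(M["m10"]/M["m00"],M["m01"]/M["m00"]); out.append((ray(cm,uv,z),r,uv))
    return out
def plan(goals):
    """goals: list of (x,y,z,heading of tool x in deg); prints xyz and twist shares from the present pose"""
    s=readout.sense(); p=s["eef_pos"]; R0=Ro.from_quat(s["ee_rot"])
    for x,y,z,h in goals:
        best=None
        for k in (0,180):
            R=Ro.from_euler("z",h+k,degrees=True)*Ro.from_euler("x",180,degrees=True)
            rv=(R0.inv()*R).as_rotvec()
            if best is None or np.linalg.norm(rv)<np.linalg.norm(best): best=rv
        print(np.round(R0.inv().apply(np.array([x,y,z])-p)/.3,4).tolist(),np.round(best/2/np.pi,4).tolist())
    print("t",s["time_s"],"pos",np.round(p,4),"x-heading",np.degrees(np.arctan2(*R0.apply([1,0,0])[1::-1])).round(1),"F",np.round(s["contact_force"],1))
E
python3 - <<'E'
from h import *
img=cv2.imread("pics/top0.png"); cm=viewer.camera_model("top")
for p in [(294,276),(292,244),(518,279)]: print(img[p[1],p[0]], img[p[1]+22,p[0]])
for thr in(150,170,190):
    print(thr)
    for xy,r,uv in tops(img,cm,thr,.064,300,2500): print(np.round(xy,4),round(r,4),np.round(uv,1), np.round(ray(cm,uv,.13),4))
# pan: dark ring in rim plane
g=img.max(axis=2); roi=np.zeros_like(g); cv2.circle(roi,(297,278),62,255,-1)
m=((g<62)&(roi>0)).astype(np.uint8)*255
c=max(cv2.findContours(m,cv2.RETR_EXTERNAL,cv2.CHAIN_APPROX_NONE)[0],key=cv2.contourArea)
P=np.array([ray(cm,p,.024) for p in cv2.convexHull(c)[:,0]],np.float32)
print("pan",cv2.minEnclosingCircle(P),cv2.fitEllipse(P))
E
```

```text
[177 180 181] [176 178 180]
[178 181 182] [178 180 182]
[160 163 164] [97 98 96]
150
[0.4635 0.0568] 0.0235 [287.7 306.6] [0.4643 0.0516]
[0.4815 0.0073] 0.0235 [319.1 294.8] [0.4807 0.0063]
[ 0.5022 -0.3028] 0.0252 [518.1 278.9] [ 0.4997 -0.2771]
[0.5126 0.0463] 0.0235 [294.1 275.3] [0.5092 0.042 ]
[0.5278 0.0963] 0.0236 [262.7 266.1] [0.5231 0.0876]
[0.5383 0.0017] 0.0237 [322.1 258.6] [0.5327 0.0012]
[0.563  0.0507] 0.0236 [291.1 243.7] [0.5553 0.046 ]
[0.757  0.1182] 0.0264 [249.4 127.3] [0.7327 0.1077]
170
[0.4645 0.0571] 0.0223 [287.5 306. ] [0.4652 0.0518]
[0.4817 0.0075] 0.0221 [318.9 294.6] [0.4809 0.0065]
[0.5128 0.0463] 0.0223 [294.2 275.1] [0.5094 0.0419]
[0.5279 0.0964] 0.0225 [262.6 266. ] [0.5232 0.0877]
[0.5385 0.002 ] 0.0223 [321.9 258.5] [0.5329 0.0015]
[0.5633 0.0508] 0.0225 [291.1 243.5] [0.5555 0.0461]
[0.7569 0.1182] 0.0254 [249.4 127.4] [0.7326 0.1077]
190
[0.7565 0.1183] 0.0239 [249.3 127.7] [0.7322 0.1078]
pan ((0.4768644869327545, 0.013623535633087158), 0.06832564622163773) ((0.46786603331565857, 0.007851097732782364), (0.05145318806171417, 0.1334770768880844), 43.34431457519531)
```

```bash
cat >> h.py <<'E'
from scipy.optimize import least_squares
def pancentre(P): # circle through the wall billets' centres
    return least_squares(lambda c:np.hypot(*(P-c[:2]).T)-c[2],[*P.mean(0),.053]).x
def push(pan,phi,sgn,back,rad): # finger spot behind a billet at angle phi (deg), pushed in sense sgn (+1 anticlockwise)
    a=np.radians(phi); r=np.array([np.cos(a),np.sin(a)]); t=sgn*np.array([-r[1],r[0]])
    return pan+rad*r-back*t, phi+90
E
python3 - <<'E'
from h import *
P=np.array([[.4635,.0568],[.4815,.0073],[.5383,.0017],[.563,.0507],[.5278,.0963]])
c=pancentre(P); print(c, np.degrees(np.arctan2(*(P-c[:2]).T[::-1])).round(1),np.hypot(*(P-c[:2]).T).round(4))
img=cv2.imread("pics/top0.png"); cm=viewer.camera_model("top")
a=np.radians(np.arange(0,360,15)); pan=c[:2]
for r in(.0755,.078,.083,.086): print([int(img[int(round(v)),int(round(u))].max()) for u,v in (proj(cm,np.array([*(pan+r*np.array([np.cos(b),np.sin(b)])),.024])) for b in a)])
phi=np.degrees(np.arctan2(*(P[0]-pan)[::-1])); xy,h=push(pan,phi,1,.039,.041); print(xy,h)
plan([(*xy,.20,h)]); print(readout.sense()["qpos"][5])
E
```

```text
[0.51317965 0.0468634  0.05090962] [ 168.7 -128.7  -60.9    4.4   73.5] [0.0507 0.0507 0.0517 0.05   0.0516]
[179, 185, 29, 32, 183, 183, 31, 31, 31, 47, 75, 170, 41, 78, 73, 99, 73, 83, 81, 37, 179, 124, 33, 31]
[179, 181, 66, 70, 145, 182, 53, 62, 43, 56, 43, 116, 34, 51, 66, 33, 36, 63, 50, 31, 129, 53, 53, 71]
[103, 82, 99, 105, 99, 171, 98, 101, 96, 84, 65, 60, 57, 54, 57, 36, 56, 54, 58, 77, 87, 82, 104, 100]
[102, 123, 97, 132, 101, 103, 101, 104, 100, 99, 102, 97, 89, 125, 49, 134, 83, 89, 92, 103, 99, 98, 104, 98]
[0.48062497 0.09314723] 258.68932124120755
[1.6277, -1.8032, 0.105] [-0.0002, -0.0002, -0.1772]
t 0.1 pos [ 0.1477 -0.5552  0.2304] x-heading 14.9 F [-1.3  0.3  0.1]
-0.2100814182964166
```

Request:
play_rows(series=[{"hand": 0,"xyz": [0.81,-0.9,0.05],"twist": [0,0,-0.0886]},{"hand": 0,"xyz": [0.81,-0.9,0.05],"twist": [0,0,-0.0886]},{"hand": 0,"xyz": [0.81,-0.9,0.05],"twist": [0,0,-0.0886]},{"hand": 0,"xyz": [0.81,-0.9,0.05],"twist": [0,0,-0.0886]},{"hand": 0,"xyz": [0.81,-0.9,0.05],"twist": [0,0,-0.0886]},{"hand": 0,"xyz": [0.81,-0.9,0.05],"twist": [0,0,-0.0886]},{"hand": 0,"xyz": [0.81,-0.9,0.05],"twist": [0,0,-0.0886]}])

```text
time_s: 0.98
eef_pos: [0.3139, -0.2295, 0.2157]
ee_rot: [0.917, 0.399, 0.0, -0.001]
contact_force: [-1.2, -0.9, 1.1]
finger_gap: 0.0001
grasp_force: 0.0
```

```bash
python3 -c "
from h import *
plan([(.4806,.0931,.2,258.7)])"
```

```text
[1.1659, -0.3253, 0.0534] [-0.0001, -0.0001, -0.0878]
t 0.975 pos [ 0.3139 -0.2295  0.2157] x-heading 47.1 F [-1.2 -0.9  1.1]
```

Request:
play_rows(series=[{"hand": 0,"xyz": [0.95,-0.27,0.05],"twist": [0,0,-0.0878]},{"hand": 0,"xyz": [0.95,-0.27,0.05],"twist": [0,0,-0.0878]},{"hand": 0,"xyz": [0.95,-0.27,0.05],"twist": [0,0,-0.0878]},{"hand": 0,"xyz": [0.95,-0.27,0.05],"twist": [0,0,-0.0878]},{"hand": 0,"xyz": [0.95,-0.27,0.05],"twist": [0,0,-0.0878]},{"hand": 0,"xyz": [0.95,-0.27,0.05],"twist": [0,0,-0.0878]},{"hand": 0,"xyz": [0.95,-0.27,0.05],"twist": [0,0,-0.0878]}])

```text
time_s: 1.85
eef_pos: [0.4492, 0.0298, 0.201]
ee_rot: [0.775, 0.632, -0.001, -0.0]
contact_force: [0.2, -0.4, 0.1]
finger_gap: 0.0001
grasp_force: 0.0
```

```bash
python3 -c "
from h import *
cm=viewer.camera_model('wrist');img=viewer.capture('wrist');cv2.imwrite('pics/w1.png',img)
for t in (140,160):
  for xy,r,uv in tops(img,cm,t,.064,1000,30000): print(np.round(xy,4),round(r,4),np.round(uv,1))
plan([(.4806,.0931,.2,258.7),(.4806,.0931,.012,258.7)])"
```

```text
[ 0.6162 -0.0604] 0.0391 [572.1 295.7]
[0.5382 0.0016] 0.0254 [451.8 234.9]
[0.4988 0.0292] 0.05 [388.  207.5]
[0.4632 0.0572] 0.0251 [327.  177.3]
[0.5275 0.0967] 0.025 [417.   93.4]
[0.5664 0.0601] 0.0474 [485.9 139.7]
[ 0.6163 -0.062 ] 0.0381 [572.3 297.6]
[0.5381 0.0018] 0.0249 [451.8 234.7]
[0.4989 0.0294] 0.0496 [388.1 207.2]
[0.4632 0.0572] 0.0247 [327.  177.3]
[0.5275 0.0967] 0.0247 [417.1  93.4]
[0.5656 0.0578] 0.0468 [485.  143.5]
[0.2289, 0.0595, 0.0036] [-0.0001, 0.0001, -0.0011]
[0.2293, 0.0598, 0.6303] [-0.0001, 0.0001, -0.0011]
t 1.9 pos [0.4492 0.0295 0.2011] x-heading 78.3 F [-0.4  0.2 -0.2]
```

View pics/w1.png

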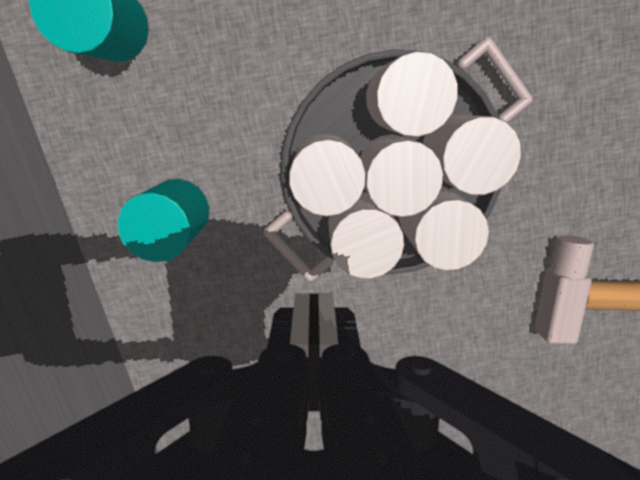

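The wrist view agrees with the top view to within 0.5 mm. The gap is at about (330,110), and the finger tips show at (313,300).

Request:
play_rows(series=[{"hand": 0,"xyz": [0.229,0.06,0],"twist": [0,0,-0.0011]},{"hand": 0,"xyz": [0.229,0.06,0],"twist": [0,0,-0.0011]},{"hand": 0,"xyz": [0.229,0.06,0.2],"twist": [0,0,-0.0011]},{"hand": 0,"xyz": [0.229,0.06,0.4],"twist": [0,0,-0.0011]},{"hand": 0,"xyz": [0.229,0.06,0.48],"twist": [0,0,-0.0011]},{"hand": 0,"xyz": [0.229,0.06,0.52],"twist": [0,0,-0.0011]},{"hand": 0,"xyz": [0.229,0.06,0.56],"twist": [0,0,-0.0011]}])

```text
time_s: 2.78
eef_pos: [0.4818, 0.0935, 0.0338]
ee_rot: [0.773, 0.634, 0.001, 0.001]
contact_force: [0.9, 0.4, 0.2]
finger_gap: -0.0
grasp_force: 0.0
```

```bash
python3 -c "
from h import *
pan=np.array([.5130,.0467])
g=[(.4806,.0931,.012,258.7)]
for d in (0,4,8,12,16,20):
  xy,h=push(pan,168.7+d,1,.0365,.042); g.append((*xy,.012,h))
plan(g)"
```

```text
[-0.0022, -0.0039, 0.0728] [0.0003, -0.0, 0.0]
[-0.0111, -0.0077, 0.0728] [0.0003, -0.0, 0.0]
[-0.0211, -0.0159, 0.0727] [0.0003, -0.0, -0.0111]
[-0.0317, -0.0233, 0.0727] [0.0003, 0.0, -0.0222]
[-0.0428, -0.03, 0.0727] [0.0003, 0.0, -0.0333]
[-0.0544, -0.0359, 0.0727] [0.0003, 0.0, -0.0444]
[-0.0663, -0.0409, 0.0727] [0.0003, 0.0, -0.0555]
t 2.775 pos [0.4818 0.0935 0.0338] x-heading 78.7 F [0.9 0.4 0.2]
```

Request:
play_rows(series=[{"hand": 0,"xyz": [-0.002,-0.004,0.035],"twist": [0,0,0]},{"hand": 0,"xyz": [-0.002,-0.004,0.07],"twist": [0,0,0]},{"hand": 0,"xyz": [-0.011,-0.008,0.07],"twist": [0,0,0]},{"hand": 0,"xyz": [-0.016,-0.012,0.07],"twist": [0,0,-0.0055]},{"hand": 0,"xyz": [-0.021,-0.016,0.07],"twist": [0,0,-0.011]},{"hand": 0,"xyz": [-0.0265,-0.0195,0.07],"twist": [0,0,-0.0165]},{"hand": 0,"xyz": [-0.0317,-0.0233,0.07],"twist": [0,0,-0.022]},{"hand": 0,"xyz": [-0.037,-0.0267,0.07],"twist": [0,0,-0.0275]},{"hand": 0,"xyz": [-0.0428,-0.03,0.07],"twist": [0,0,-0.033]}])

```text
time_s: 3.9
eef_pos: [0.478, 0.0853, 0.0195]
ee_rot: [0.703, 0.711, 0.007, 0.005]
contact_force: [-3.4, 10.8, 33.8]
finger_gap: -0.0001
grasp_force: 15.9
```

```bash
cat > look.py <<'E'
from h import *
import sys
def look(pic=None):
    cm=viewer.camera_model('top');img=viewer.capture('top')
    if pic: cv2.imwrite(pic,cv2.resize(img[200:350,220:380],None,fx=4,fy=4))
    pan=np.array([.5130,.0467])
    for xy,r,uv in tops(img,cm,150,.064,300,2500):
        d=xy-pan
        if np.hypot(*d)<.07: print(np.round(xy,4),round(r,4),"ang",np.degrees(np.arctan2(d[1],d[0])).round(1),"rad",np.hypot(*d).round(4))
look(sys.argv[1] if len(sys.argv)>1 else None)
E
python3 look.py pics/p1.png;python3 -c "
from h import *
pan=np.array([.5130,.0467])
g=[]
for d in (12,16,20,24):
  xy,h=push(pan,168.7+d,1,.0365,.042); g.append((*xy,.012,h))
plan(g)"
```

```text
[0.481  0.0044] 0.0234 ang -127.1 rad 0.053
[0.5383 0.0017] 0.0234 ang -60.7 rad 0.0516
[0.5631 0.0507] 0.0234 ang 4.6 rad 0.0502
[-0.0078, -0.0244, 0.0244] [0.0027, -0.0003, 0.0002]
[-0.0178, -0.0325, 0.0242] [0.0027, -0.0002, -0.0109]
[-0.0284, -0.04, 0.0241] [0.0027, -0.0001, -0.022]
[-0.0395, -0.0466, 0.0239] [0.0027, -0.0001, -0.0331]
t 3.95 pos [0.4777 0.0851 0.0194] x-heading 90.8 F [-3.2 11.  36.4]
```

View pics/p1.png

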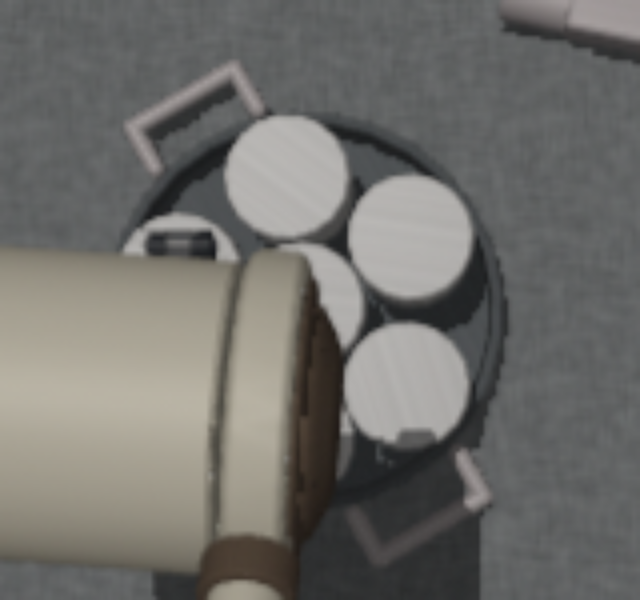

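The top view shows the wrist covering the gap. The upward force of about 34 N means something is resting on the pan or on a billet. I'll check from the side before moving.

```bash
python3 -c "
from h import *
cv2.imwrite('pics/ps.png',np.hstack([cv2.resize(viewer.capture('side')[150:300,190:370],None,fx=2.2,fy=2.2),cv2.resize(viewer.capture('wrist')[:,120:520],(400,330))]))
s=readout.sense();print(s['contact_force'],s['moment'],s['eef_pos'])"
```

```text
[-4.00010381 10.46927695 35.10275623] [ 1.47817769 -0.34208257  0.15182266] [0.47796673 0.08507543 0.01953976]
```

View pics/ps.png

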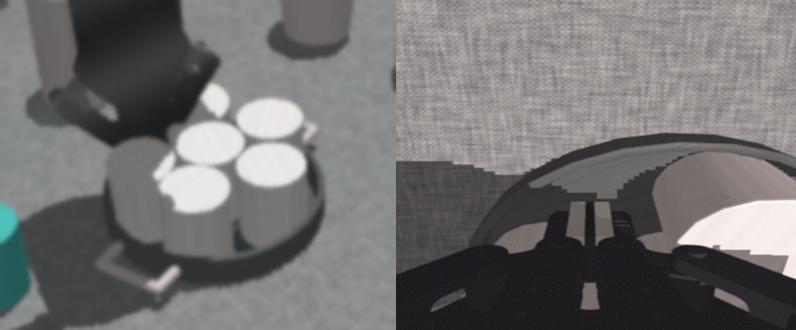

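Request:
play_rows(series=[{"hand": 0,"xyz": [0,0,-0.03],"twist": [0,0,0]},{"hand": 0,"xyz": [0,0,-0.06],"twist": [0,0,0]},{"hand": 0,"xyz": [0,0,-0.06],"twist": [0,0,0]}])

```text
time_s: 4.42
eef_pos: [0.4697, 0.0837, 0.0307]
ee_rot: [0.703, 0.711, 0.0, 0.0]
contact_force: [0.9, 2.6, 0.3]
finger_gap: -0.0001
grasp_force: 1.8
```

```bash
python3 look.py;python3 -c "
from h import *
cv2.imwrite('pics/ps2.png',np.hstack([cv2.resize(viewer.capture('side')[150:300,190:370],None,fx=2.2,fy=2.2),cv2.resize(viewer.capture('top')[200:350,220:380],(400,330))]))
s=readout.sense();print(s['contact_force'],s['moment'],s['eef_pos'])
cm=viewer.camera_model('wrist');img=viewer.capture('wrist');cv2.imwrite('pics/w2.png',img)
for xy,r,uv in tops(img,cm,140,.064,1000,60000): print(np.round(xy,4),round(r,4),np.round(uv,1))"
```

```text
[0.4794 0.0042] 0.0234 ang -128.4 rad 0.0542
[0.5383 0.0017] 0.0234 ang -60.7 rad 0.0516
[0.5631 0.0507] 0.0234 ang 4.6 rad 0.0502
[2.11806374 3.37648937 0.35123923] [ 0.53192053 -0.45860981  0.01366755] [0.46968794 0.08374128 0.03017321]
[0.5599 0.0651] 0.0164 [609.7 428.6]
[0.529  0.0998] 0.025 [526. 326.]
[0.5472 0.1264] 0.0089 [609.9 236.5]
```

View pics/ps2.png

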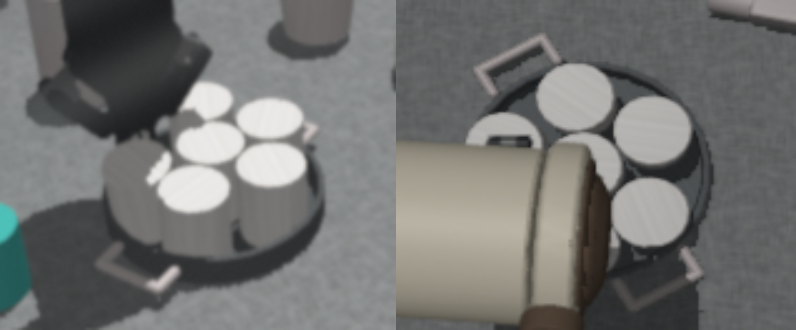

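Request:
play_rows(series=[{"hand": 0,"xyz": [0,0,-0.03],"twist": [0,0,0]},{"hand": 0,"xyz": [0,0,-0.06],"twist": [0,0,0]},{"hand": 0,"xyz": [0,0,-0.12],"twist": [0,0,0]},{"hand": 0,"xyz": [0,0,-0.2],"twist": [0,0,0]},{"hand": 0,"xyz": [0,0,-0.36],"twist": [0,0,0]},{"hand": 0,"xyz": [-0.3,0,-0.56],"twist": [0,0,0]},{"hand": 0,"xyz": [-0.3,0,-0.56],"twist": [0,0,0]},{"hand": 0,"xyz": [-0.3,0,-0.56],"twist": [0,0,0]}])

```text
time_s: 5.62
eef_pos: [0.4719, -0.009, 0.2013]
ee_rot: [0.704, 0.71, 0.001, 0.003]
contact_force: [-0.1, 0.6, -0.5]
finger_gap: -0.0001
grasp_force: 0.0
```

```bash
python3 look.py;python3 -c "
from h import *
s=readout.sense();print(s['contact_force'],s['eef_pos'])
cm=viewer.camera_model('wrist');img=viewer.capture('wrist');cv2.imwrite('pics/w3.png',np.hstack([cv2.resize(img,(400,300)),cv2.resize(viewer.capture('side')[150:300,190:370],(400,300))]))
for xy,r,uv in tops(img,cm,140,.064,1000,60000): print(np.round(xy,4),round(r,4),np.round(uv,1))"
```

```text
[0.5107 0.1152] 0.0199 ang 91.9 rad 0.0686
[-0.28252956  0.95458313 -0.8947365 ] [ 0.47078226 -0.00742898  0.19943532]
[ 0.6168 -0.0647] 0.0392 [519.9 301.7]
[0.5382 0.0017] 0.0252 [415.8 209.4]
[0.5121 0.0465] 0.025 [380. 140.]
[0.4688 0.0318] 0.0501 [311.1 163. ]
[0.5662 0.0586] 0.045 [467.8 120.6]
[0.5275 0.0968] 0.0251 [410.  54.]
```

View pics/w3.png

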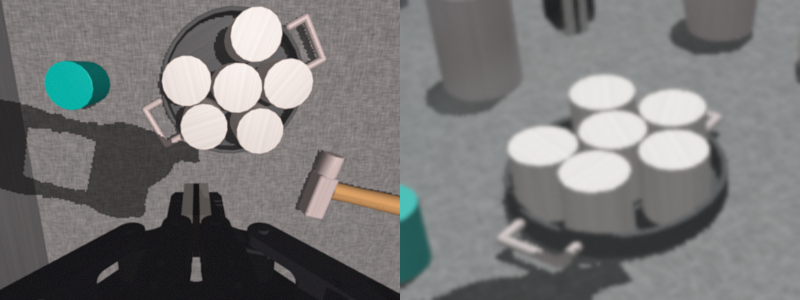

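All six are upright again. The gripper's knuckles had been sitting on the billet tops, so I will push with the tips at z ≈ 27 mm. First I'll fit the rim to get the pan's centre.

```bash
cat > rim.py <<'E'
from h import *
def rim(img,cm,c0):
    g=cv2.GaussianBlur(img,(3,3),0).max(axis=2).astype(float); pts=[]
    for a in np.radians(np.arange(0,360,4)):
        rs=np.arange(.074,.094,.0004); d=np.array([np.cos(a),np.sin(a)])
        uv=np.array([proj(cm,np.array([*(c0+r*d),.024])) for r in rs])
        if (uv<1).any() or (uv[:,0]>638).any() or (uv[:,1]>478).any(): continue
        v=g[uv[:,1].round().astype(int),uv[:,0].round().astype(int)]
        i=np.argmax(np.diff(cv2.blur(v[:,None],(1,5))[:,0]))
        if v[max(i-5,0)]<75 and v[min(i+5,len(v)-1)]>85: pts.append(c0+rs[i]*d)
    P=np.array(pts); f=least_squares(lambda c:np.hypot(*(P-c[:2]).T)-c[2],[*c0,.083],loss="soft_l1",f_scale=.001).x
    return f,len(P)
def six(img,cm,thr=140):
    """tops separated by distance-transform peaks"""
    g=cv2.GaussianBlur(img,(3,3),0).min(axis=2); m=(g>thr).astype(np.uint8)
    D=cv2.distanceTransform(m,cv2.DIST_L2,5); n,_,_,C=cv2.connectedComponentsWithStats((D>.8*np.sort(D.ravel())[-50]).astype(np.uint8))
    return [(ray(cm,c,.064)) for c in C[1:]]
if __name__=="__main__":
    c0=np.array([.513,.0467])
    for n in("wrist","top"):
        cm=viewer.camera_model(n); img=viewer.capture(n); cv2.imwrite(f"pics/_{n}.png",img)
        f,k=rim(img,cm,c0); print(n,np.round(f,4),k)
        for p in six(img,cm):
            d=p-f[:2]
            if np.hypot(*d)<.07: print(np.round(p,4),"ang",np.degrees(np.arctan2(d[1],d[0])).round(1),"rad",np.hypot(*d).round(4))
E
python3 rim.py
```

```text
wrist [0.5107 0.0454 0.0783] 33
[0.5275 0.0968] ang 72.0 rad 0.054
[0.4606 0.053 ] ang 171.4 rad 0.0507
[0.5631 0.0509] ang 6.0 rad 0.0527
[0.5122 0.0465] ang 38.5 rad 0.0018
[0.4787 0.0061] ang -129.2 rad 0.0506
[0.5381 0.0017] ang -57.9 rad 0.0515
top [0.5123 0.0468 0.0823] 1
[ 0.475  -0.0093] ang -123.6 rad 0.0674
```

```bash
python3 -c "
from h import *
pan=np.array([.512,.0462]); g=[]
for d,b,z in ((0,.039,.2),(0,.039,.027)):
  xy,h=push(pan,172+d,1,b,.041); g.append((*xy,z,h))
for d in (0,3,6,9,12,15,18):
  xy,h=push(pan,172+d,1,.0365,.042); g.append((*xy,.027,h))
plan(g)"
```

```text
[0.3192, 0.0283, -0.0095] [-0.0004, -0.0001, 0.0243]
[0.3187, 0.0298, 0.5671] [-0.0004, -0.0001, 0.0243]
[0.311, 0.0252, 0.5671] [-0.0004, -0.0001, 0.0243]
[0.3045, 0.018, 0.5672] [-0.0004, -0.0001, 0.0159]
[0.2977, 0.0111, 0.5672] [-0.0004, -0.0001, 0.0076]
[0.2905, 0.0045, 0.5672] [-0.0004, -0.0001, -0.0007]
[0.283, -0.0016, 0.5672] [-0.0004, -0.0001, -0.0091]
[0.2752, -0.0073, 0.5672] [-0.0004, -0.0001, -0.0174]
[0.267, -0.0127, 0.5672] [-0.0004, -0.0002, -0.0257]
t 5.875 pos [ 0.4696 -0.0053  0.1971] x-heading 90.7 F [-0.1  0.9 -0.7]
```

Request:
play_rows(series=[{"hand": 0,"xyz": [0.319,0.029,0],"twist": [0,0,0.024]},{"hand": 0,"xyz": [0.319,0.029,0],"twist": [0,0,0.024]},{"hand": 0,"xyz": [0.319,0.029,0.1],"twist": [0,0,0.024]},{"hand": 0,"xyz": [0.319,0.029,0.3],"twist": [0,0,0.024]},{"hand": 0,"xyz": [0.319,0.029,0.43],"twist": [0,0,0.024]},{"hand": 0,"xyz": [0.319,0.029,0.5],"twist": [0,0,0.024]},{"hand": 0,"xyz": [0.319,0.029,0.54],"twist": [0,0,0.024]},{"hand": 0,"xyz": [0.319,0.029,0.567],"twist": [0,0,0.024]},{"hand": 0,"xyz": [0.319,0.029,0.567],"twist": [0,0,0.024]}])

```text
time_s: 7.0
eef_pos: [0.478, 0.0896, 0.0282]
ee_rot: [0.754, 0.656, -0.0, -0.0]
contact_force: [-0.3, -0.1, 0.2]
finger_gap: 0.0001
grasp_force: 0.0
```

```bash
python3 -c "
from h import *
pan=np.array([.512,.0462]); g=[]
for d in (0,3,6,9,12,15,18):
  xy,h=push(pan,172+d,1,.0365,.042); g.append((*xy,.027,h))
plan(g)"
```

```text
[-0.0059, -0.0078, 0.0039] [-0.0, 0.0, 0.0001]
[-0.0134, -0.014, 0.0039] [-0.0, 0.0, -0.0082]
[-0.0212, -0.0197, 0.0039] [-0.0, 0.0, -0.0165]
[-0.0293, -0.0251, 0.0039] [-0.0, 0.0, -0.0249]
[-0.0377, -0.03, 0.0039] [-0.0, 0.0, -0.0332]
[-0.0463, -0.0345, 0.0039] [-0.0, -0.0, -0.0415]
[-0.0551, -0.0386, 0.0039] [-0.0, -0.0, -0.0499]
t 7.0 pos [0.478  0.0896 0.0282] x-heading 82.0 F [-0.3 -0.1  0.2]
```

Request:
play_rows(series=[{"hand": 0,"xyz": [-0.006,-0.008,0],"twist": [0,0,0]},{"hand": 0,"xyz": [-0.01,-0.011,0],"twist": [0,0,-0.004]},{"hand": 0,"xyz": [-0.0134,-0.014,0],"twist": [0,0,-0.008]},{"hand": 0,"xyz": [-0.0173,-0.017,0],"twist": [0,0,-0.0125]},{"hand": 0,"xyz": [-0.0212,-0.0197,0],"twist": [0,0,-0.0165]},{"hand": 0,"xyz": [-0.0253,-0.0225,0],"twist": [0,0,-0.0205]},{"hand": 0,"xyz": [-0.0293,-0.0251,0],"twist": [0,0,-0.025]}])

```text
time_s: 7.88
eef_pos: [0.4693, 0.0843, 0.0286]
ee_rot: [0.701, 0.713, 0.002, -0.002]
contact_force: [-0.4, 16.4, 6.0]
finger_gap: -0.0003
grasp_force: 8.0
```

```bash
cat > st.py <<'E'
from rim import *
import sys
for n in sys.argv[1:]:
    cm=viewer.camera_model(n); img=viewer.capture(n); cv2.imwrite(f"pics/_{n}.png",img)
    for p in six(img,cm):
        d=p-np.array([.512,.0462])
        if np.hypot(*d)<.07: print(n,np.round(p,4),"ang",np.degrees(np.arctan2(d[1],d[0])).round(1),"rad",np.hypot(*d).round(4))
E
python3 st.py top side; python3 -c "
from h import *
pan=np.array([.512,.0462]); g=[]
for d in (9,12,15,18,21):
  xy,h=push(pan,172+d,1,.0365,.042); g.append((*xy,.028,h))
plan(g)
s=readout.sense();print(s['moment'])"
```

```text
[-0.0079, 0.0007, 0.002] [-0.0, -0.0008, 0.0001]
[-0.0154, -0.0055, 0.002] [-0.0, -0.0008, -0.0083]
[-0.0232, -0.0113, 0.0019] [0.0, -0.0008, -0.0166]
[-0.0313, -0.0166, 0.0019] [0.0, -0.0008, -0.0249]
[-0.0396, -0.0216, 0.0018] [0.0001, -0.0008, -0.0333]
t 7.975 pos [0.4691 0.0843 0.0286] x-heading 91.0 F [-1.5 14.1  4.9]
[ 2.06665267  0.19583871 -0.06081935]
```

```bash
python3 look.py; python3 -c "
from h import *
a=cv2.resize(viewer.capture('side')[165:285,200:360],(480,360)); b=cv2.resize(viewer.capture('wrist'),(320,240)); o=np.zeros((600,800,3),np.uint8); o[:360,:480]=a; o[360:,:320]=b; o[240:600,320:800]=np.where(np.arange(360)[:,None,None]<120,o[240:600,320:800],0); t=cv2.resize(viewer.capture('top')[210:330,230:370],(420,240)); o[360:,340:760]=t
cv2.imwrite('pics/c1.png',o)"
```

```text
[0.4793 0.0043] 0.0234 ang -128.5 rad 0.0541
[0.5383 0.0017] 0.0234 ang -60.7 rad 0.0516
[0.5631 0.0507] 0.0234 ang 4.6 rad 0.0502
```

View pics/c1.png

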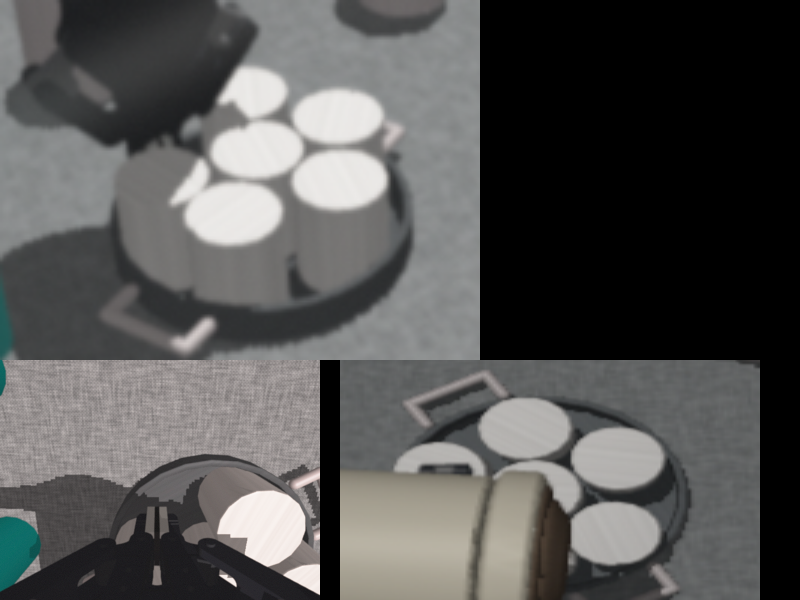

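```bash
cat >> h.py <<'E'
def planT(goals,tilt):
    """as plan, with the body leaning outward (away from pan centre) by tilt deg; goals (x,y,z,heading,outward angle deg)"""
    s=readout.sense(); p=s["eef_pos"]; R0=Ro.from_quat(s["ee_rot"])
    for x,y,z,h,o in goals:
        c=[]
        for k in (0,180):
            for sg in (1,-1):
                R=Ro.from_euler("z",h+k,degrees=True)*Ro.from_euler("x",180,degrees=True)*Ro.from_euler("x",sg*tilt,degrees=True)
                z_=R.apply([0,0,1])
                if z_[0]*np.cos(np.radians(o))+z_[1]*np.sin(np.radians(o))<=1e-9: c.append((R0.inv()*R).as_rotvec())
        rv=min(c,key=np.linalg.norm)
        print(np.round(R0.inv().apply(np.array([x,y,z])-p)/.3,4).tolist(),np.round(rv/2/np.pi,4).tolist())
    print("t",s["time_s"],"pos",np.round(p,4),"F",np.round(s["contact_force"],1))
E
python3 -c "
from h import *
pan=np.array([.512,.0462]); g=[]
for d,b,z in ((175,.040,.029),(175,.040,.06),(175,.040,.06),(175,.040,.014)):
  xy,h=push(pan,d,1,b,.038); g.append((*xy,z,h,d))
planT(g,12)"
```

```text
[0.0163, 0.0286, -0.0013] [-0.0334, -0.0025, 0.0165]
[0.0168, 0.0286, -0.1046] [-0.0334, -0.0025, 0.0165]
[0.0168, 0.0286, -0.1046] [-0.0334, -0.0025, 0.0165]
[0.016, 0.0286, 0.0487] [-0.0334, -0.0025, 0.0165]
t 8.175 pos [0.4691 0.0843 0.0286] F [-1.2 13.   5.6]
```

Request:
play_rows(series=[{"hand": 0,"xyz": [0.024,0.01,0],"twist": [0,0,0.008]},{"hand": 0,"xyz": [0.024,0.028,-0.1],"twist": [0,0,0.0165]},{"hand": 0,"xyz": [0.024,0.028,-0.1],"twist": [-0.033,-0.0025,0.0165]},{"hand": 0,"xyz": [0.024,0.028,-0.1],"twist": [-0.033,-0.0025,0.0165]},{"hand": 0,"xyz": [0.024,0.028,-0.04],"twist": [-0.033,-0.0025,0.0165]},{"hand": 0,"xyz": [0.024,0.028,0],"twist": [-0.033,-0.0025,0.0165]},{"hand": 0,"xyz": [0.024,0.028,0.025],"twist": [-0.033,-0.0025,0.0165]},{"hand": 0,"xyz": [0.024,0.028,0.04],"twist": [-0.033,-0.0025,0.0165]},{"hand": 0,"xyz": [0.024,0.028,0.046],"twist": [-0.033,-0.0025,0.0165]},{"hand": 0,"xyz": [0.024,0.028,0.046],"twist": [-0.033,-0.0025,0.0165]}])

```text
time_s: 9.43
eef_pos: [0.4779, 0.0891, 0.0146]
ee_rot: [0.733, 0.672, 0.068, 0.078]
contact_force: [0.1, 0.6, 0.5]
finger_gap: -0.0003
grasp_force: 0.0
```

```bash
python3 look.py; python3 -c "
from h import *
pan=np.array([.512,.0462]); g=[]
for d in (175,178,181,184,187,190):
  xy,h=push(pan,d,1,.0365,.038); g.append((*xy,.014,h,d))
planT(g,12); s=readout.sense();print(s['moment'],Ro.from_quat(s['ee_rot']).apply([0,0,1]))"
```

```text
[0.4639 0.0448] 0.0234 ang -177.7 rad 0.0491
[0.4792 0.0049] 0.0234 ang -128.9 rad 0.0538
[0.5126 0.0462] 0.0235 ang -129.2 rad 0.0007
[0.5342 0.097 ] 0.0236 ang 67.2 rad 0.0546
[0.5383 0.0017] 0.0234 ang -60.7 rad 0.0516
[0.563  0.0507] 0.0234 ang 4.6 rad 0.0502
[-0.011, -0.0017, 0.0021] [-0.0002, 0.0007, 0.0003]
[-0.0178, -0.0077, 0.0008] [-0.0002, 0.0025, -0.0079]
[-0.0249, -0.0134, -0.0003] [-0.0002, 0.0042, -0.016]
[-0.0323, -0.0188, -0.0014] [-0.0002, 0.0059, -0.0242]
[-0.04, -0.0237, -0.0024] [-0.0003, 0.0076, -0.0323]
[-0.0479, -0.0283, -0.0034] [-0.0003, 0.0094, -0.0405]
t 9.475 pos [0.478  0.0891 0.0147] F [-0.2  0.5 -0.4]
[0.0079873  0.10677996 0.02892338] [ 0.20562061 -0.02261466 -0.97837045]
```

Request:
play_rows(series=[{"hand": 0,"xyz": [-0.011,-0.002,0.002],"twist": [0,0.001,0]},{"hand": 0,"xyz": [-0.0145,-0.005,0.002],"twist": [0,0.0017,-0.004]},{"hand": 0,"xyz": [-0.018,-0.008,0.001],"twist": [0,0.0025,-0.008]},{"hand": 0,"xyz": [-0.0214,-0.0105,0],"twist": [0,0.0033,-0.012]},{"hand": 0,"xyz": [-0.025,-0.0134,0],"twist": [0,0.0042,-0.016]},{"hand": 0,"xyz": [-0.0286,-0.016,-0.001],"twist": [0,0.005,-0.02]},{"hand": 0,"xyz": [-0.0323,-0.0188,-0.001],"twist": [0,0.006,-0.024]}])

```text
time_s: 10.35
eef_pos: [0.4699, 0.0816, 0.0134]
ee_rot: [0.679, 0.727, 0.076, 0.068]
contact_force: [-3.9, 11.7, 5.2]
finger_gap: 0.0001
grasp_force: 0.0
```

```bash
python3 look.py; python3 -c "
from h import *
pan=np.array([.512,.0462]); g=[]
for d in (184,187,190,193,196):
  xy,h=push(pan,d,1,.0365,.038); g.append((*xy,.014,h,d))
planT(g,12); s=readout.sense();print(s['moment'])"
```

```text
[0.4677 0.0402] 0.0234 ang -171.9 rad 0.0458
[0.4855 0.0005] 0.0236 ang -120.7 rad 0.0538
[0.5129 0.0465] 0.0234 ang -105.0 rad 0.0002
[0.5311 0.097 ] 0.0235 ang 70.2 rad 0.0535
[0.5383 0.0017] 0.0234 ang -60.7 rad 0.0516
[0.5631 0.0507] 0.0234 ang 4.6 rad 0.0502
[-0.0054, 0.0059, -0.0012] [-0.0007, -0.0007, -0.0001]
[-0.0122, -0.0002, -0.0025] [-0.0007, 0.001, -0.0082]
[-0.0193, -0.0059, -0.0038] [-0.0007, 0.0027, -0.0164]
[-0.0267, -0.0112, -0.0049] [-0.0006, 0.0044, -0.0246]
[-0.0344, -0.0162, -0.006] [-0.0006, 0.0062, -0.0327]
t 10.4 pos [0.4698 0.0815 0.0133] F [-3.2 10.6  3. ]
[1.32998293 0.47408831 0.24156699]
```

Request:
play_rows(series=[{"hand": 0,"xyz": [-0.0034,-0.003,-0.0006],"twist": [0,0.0008,-0.004]},{"hand": 0,"xyz": [-0.0068,-0.006,-0.0013],"twist": [0,0.0017,-0.008]},{"hand": 0,"xyz": [-0.0103,-0.009,-0.002],"twist": [0,0.0025,-0.012]},{"hand": 0,"xyz": [-0.0139,-0.0118,-0.0026],"twist": [0,0.0034,-0.0163]},{"hand": 0,"xyz": [-0.0176,-0.0145,-0.003],"twist": [0,0.0042,-0.02]}])

```text
time_s: 11.02
eef_pos: [0.4644, 0.077, 0.0127]
ee_rot: [0.631, 0.769, 0.081, 0.061]
contact_force: [-7.2, 18.7, 7.2]
finger_gap: 0.0001
grasp_force: 0.0
```

```bash
python3 look.py; python3 -c "
from h import *
pan=np.array([.512,.0462]); g=[]
for d in (191.5,193,196,199):
  xy,h=push(pan,d,1,.0365,.038); g.append((*xy,.014,h,d))
planT(g,12); s=readout.sense();print(s['moment'])"
```

```text
[0.4676 0.0357] 0.0232 ang -166.3 rad 0.0467
[ 0.4897 -0.0021] 0.0235 ang -115.5 rad 0.0541
[0.5134 0.0476] 0.0236 ang 64.5 rad 0.0009
[0.5291 0.0966] 0.0235 ang 72.1 rad 0.0524
[0.5395 0.0007] 0.0235 ang -60.1 rad 0.0531
[0.5631 0.0507] 0.0234 ang 4.6 rad 0.0502
[-0.0105, 0.0097, -0.0029] [-0.0011, -0.0011, -0.0006]
[-0.0139, 0.0066, -0.0035] [-0.001, -0.0002, -0.0047]
[-0.0208, 0.0007, -0.0048] [-0.001, 0.0015, -0.0128]
[-0.0281, -0.0048, -0.006] [-0.001, 0.0032, -0.021]
t 11.075 pos [0.4642 0.077  0.0126] F [-6.6 16.   6.1]
[1.95444091 0.70681145 0.43490383]
```

```bash
python3 -c "
from h import *
pan=np.array([.512,.0462]); g=[]
for d,s_,b,z in ((191.5,1,.041,.014),(191.5,1,.041,.075),(72,-1,.041,.075),(72,-1,.041,.014)):
  xy,h=push(pan,d,s_,b,.038); g.append((*xy,z,h,d)); print(xy)
planT(g,12); s=readout.sense();print(s['qpos'])"
```

```text
[0.46658878 0.07880093]
[0.46658878 0.07880093]
[0.48474933 0.09500984]
[0.48474933 0.09500984]
[0.0045, 0.0096, -0.0028] [-0.0011, -0.0011, -0.0006]
[0.006, 0.0506, -0.2019] [-0.0011, -0.0011, -0.0006]
[0.047, 0.1191, -0.1875] [0.06, -0.0016, -0.1695]
[0.0455, 0.0781, 0.0116] [0.06, -0.0016, -0.1695]
t 11.075 pos [0.4642 0.077  0.0126] F [-6.6 16.   6.1]
[-0.14358925  0.06556398  2.20596219  0.11787001  0.68447568 -0.42575999]
```

Request:
play_rows(series=[{"hand": 0,"xyz": [0.015,0,0],"twist": [0,0,0]},{"hand": 0,"xyz": [0.016,0.02,-0.1],"twist": [0,0,0]},{"hand": 0,"xyz": [0.0165,0.041,-0.199],"twist": [0,0,0]},{"hand": 0,"xyz": [0.0575,0.109,-0.185],"twist": [0.061,0,-0.169]},{"hand": 0,"xyz": [0.0575,0.109,-0.185],"twist": [0.061,0,-0.169]},{"hand": 0,"xyz": [0.0575,0.109,-0.185],"twist": [0.061,0,-0.169]},{"hand": 0,"xyz": [0.0575,0.109,-0.185],"twist": [0.061,0,-0.169]},{"hand": 0,"xyz": [0.0575,0.109,-0.185],"twist": [0.061,0,-0.169]},{"hand": 0,"xyz": [0.0575,0.109,-0.185],"twist": [0.061,0,-0.169]},{"hand": 0,"xyz": [0.0575,0.109,-0.185],"twist": [0.061,0,-0.169]},{"hand": 0,"xyz": [0.0575,0.109,-0.185],"twist": [0.061,0,-0.169]}])

```text
time_s: 12.45
eef_pos: [0.484, 0.0951, 0.0746]
ee_rot: [0.159, 0.982, -0.104, -0.019]
contact_force: [0.2, 0.7, 0.2]
finger_gap: 0.0001
grasp_force: 0.0
```

```bash
python3 look.py; python3 -c "
from h import *
pan=np.array([.512,.0462]); g=[]
for d,s_,b,z in ((72,-1,.041,.075),(72,-1,.041,.014)):
  xy,h=push(pan,d,s_,b,.038); g.append((*xy,z,h,d))
planT(g,12); s=readout.sense();print(s['qpos'])"
```

```text
[0.4658 0.0342] 0.0234 ang -165.2 rad 0.0488
[ 0.4898 -0.0019] 0.024 ang -115.5 rad 0.0539
[0.5135 0.0476] 0.0238 ang 59.6 rad 0.001
[0.5287 0.0948] 0.0237 ang 72.0 rad 0.0506
[0.5395 0.0008] 0.0237 ang -60.0 rad 0.053
[0.5631 0.0508] 0.0237 ang 4.6 rad 0.0503
[-0.0025, 0.0007, -0.0012] [-0.0004, -0.0008, -0.0011]
[-0.0032, 0.0435, 0.1976] [-0.0004, -0.0008, -0.0011]
t 12.5 pos [0.484  0.095  0.0747] F [ 0.5  0.1 -0.1]
[ 0.07014309  0.23213802  1.86050467 -0.21416732  1.14293201 -1.08092879]
```

Request:
play_rows(series=[{"hand": 0,"xyz": [-0.003,0.015,0.07],"twist": [0,0,0]},{"hand": 0,"xyz": [-0.003,0.028,0.13],"twist": [0,0,0]},{"hand": 0,"xyz": [-0.003,0.038,0.17],"twist": [0,0,0]},{"hand": 0,"xyz": [-0.003,0.041,0.185],"twist": [0,0,0]},{"hand": 0,"xyz": [-0.003,0.0435,0.197],"twist": [0,0,0]},{"hand": 0,"xyz": [-0.003,0.0435,0.197],"twist": [0,0,0]}])

```text
time_s: 13.25
eef_pos: [0.4849, 0.0954, 0.0143]
ee_rot: [0.158, 0.982, -0.105, -0.019]
contact_force: [-0.3, -0.3, -0.0]
finger_gap: 0.0001
grasp_force: 0.0
```

```bash
python3 -c "
from h import *
pan=np.array([.512,.0462]); g=[]
for d in (72,69,66,63,60,57,54):
  xy,h=push(pan,d,-1,.0365,.039); g.append((*xy,.014,h,d))
planT(g,12)"
```

```text
[-0.0149, 0.0023, 0.0003] [-0.0006, -0.0007, -0.0007]
[-0.0218, 0.0084, -0.001] [-0.0006, 0.001, 0.0075]
[-0.0291, 0.0141, -0.0023] [-0.0006, 0.0027, 0.0156]
[-0.0366, 0.0194, -0.0035] [-0.0006, 0.0045, 0.0238]
[-0.0444, 0.0244, -0.0046] [-0.0006, 0.0062, 0.0319]
[-0.0525, 0.0289, -0.0056] [-0.0006, 0.008, 0.0401]
[-0.0608, 0.033, -0.0065] [-0.0006, 0.0097, 0.0482]
t 13.25 pos [0.4849 0.0954 0.0143] F [-0.3 -0.3 -0. ]
```

Request:
play_rows(series=[{"hand": 0,"xyz": [-0.015,0.002,0],"twist": [0,0,0]},{"hand": 0,"xyz": [-0.0183,0.005,0],"twist": [0,0,0.0035]},{"hand": 0,"xyz": [-0.0218,0.0084,-0.001],"twist": [0,0.001,0.0075]},{"hand": 0,"xyz": [-0.0255,0.011,-0.0015],"twist": [0,0.002,0.0115]},{"hand": 0,"xyz": [-0.029,0.014,-0.002],"twist": [0,0.0027,0.0156]},{"hand": 0,"xyz": [-0.0328,0.017,-0.003],"twist": [0,0.0036,0.0197]},{"hand": 0,"xyz": [-0.0366,0.0194,-0.0035],"twist": [0,0.0045,0.0238]},{"hand": 0,"xyz": [-0.0405,0.022,-0.004],"twist": [0,0.0053,0.028]},{"hand": 0,"xyz": [-0.0444,0.0244,-0.0046],"twist": [0,0.0062,0.032]}])

```text
time_s: 14.38
eef_pos: [0.4988, 0.0983, 0.0136]
ee_rot: [0.258, 0.96, -0.103, -0.029]
contact_force: [-8.0, 2.9, 4.5]
finger_gap: -0.0003
grasp_force: 0.0
```

```bash
python3 look.py; python3 -c "
from h import *
pan=np.array([.512,.0462]); g=[]
for d in (60,57,54,51):
  xy,h=push(pan,d,-1,.0365,.039); g.append((*xy,.014,h,d))
planT(g,12)"
```

```text
[0.4628 0.0373] 0.0233 ang -169.3 rad 0.0511
[ 0.4896 -0.0019] 0.0235 ang -115.6 rad 0.054
[0.5146 0.0443] 0.0235 ang -55.6 rad 0.0029
[0.5476 0.0901] 0.0217 ang 51.4 rad 0.0555
[0.5395 0.0008] 0.0234 ang -60.0 rad 0.053
[0.5652 0.0504] 0.0238 ang 4.1 rad 0.0523
[-0.0026, 0.0008, -0.0014] [-0.0008, -0.0003, -0.0005]
[-0.0095, 0.0068, -0.0027] [-0.0008, 0.0014, 0.0077]
[-0.0168, 0.0126, -0.004] [-0.0008, 0.0032, 0.0158]
[-0.0244, 0.0179, -0.0051] [-0.0008, 0.005, 0.024]
t 14.425 pos [0.4991 0.0983 0.0136] F [-3.7  3.   1. ]
```

```bash
python3 -c "
from h import *
plan([(.4991,.0983,.1,150),(.47,-.04,.25,90)])"
```

```text
[0.0002, -0.0612, -0.2813] [-0.0341, -0.0003, -0.0005]
[-0.1472, -0.6046, -0.6749] [-0.031, 0.0176, 0.1655]
t 14.425 pos [0.4991 0.0983 0.0136] x-heading 149.8 F [-3.7  3.   1. ]
```

Request:
play_rows(series=[{"hand": 0,"xyz": [0.012,0,0],"twist": [0,0,0]},{"hand": 0,"xyz": [0.012,0,-0.1],"twist": [0,0,0]},{"hand": 0,"xyz": [0.012,-0.01,-0.25],"twist": [0,0,0]},{"hand": 0,"xyz": [-0.15,-0.6,-0.675],"twist": [-0.031,0.0176,0.1655]},{"hand": 0,"xyz": [-0.15,-0.6,-0.675],"twist": [-0.031,0.0176,0.1655]},{"hand": 0,"xyz": [-0.15,-0.6,-0.675],"twist": [-0.031,0.0176,0.1655]},{"hand": 0,"xyz": [-0.15,-0.6,-0.675],"twist": [-0.031,0.0176,0.1655]},{"hand": 0,"xyz": [-0.15,-0.6,-0.675],"twist": [-0.031,0.0176,0.1655]},{"hand": 0,"xyz": [-0.15,-0.6,-0.675],"twist": [-0.031,0.0176,0.1655]},{"hand": 0,"xyz": [-0.15,-0.6,-0.675],"twist": [-0.031,0.0176,0.1655]},{"hand": 0,"xyz": [-0.15,-0.6,-0.675],"twist": [-0.031,0.0176,0.1655]}])

```text
time_s: 15.8
eef_pos: [0.4722, -0.0396, 0.2501]
ee_rot: [0.705, 0.709, 0.0, 0.001]
contact_force: [0.1, 0.2, 1.0]
finger_gap: -0.0001
grasp_force: 0.0
```

```bash
sed -i 's/np.hypot(\*d)<.07: print(n/np.hypot(*d)<.07: print(n/' st.py; python3 st.py wrist; python3 look.py; python3 - <<'E'
from rim import *
cm=viewer.camera_model("wrist"); img=cv2.imread("pics/_wrist.png"); print(rim(img,cm,np.array([.512,.0462])))
plan([(.4997,-.2771,.2,180),(.4997,-.2771,.2,90),(.4997,-.2771,.2,30)])
E
```

```text
wrist [0.5366 0.095 ] ang 63.2 rad 0.0546
wrist [0.5636 0.0508] ang 5.1 rad 0.0518
wrist [0.5131 0.0477] ang 52.9 rad 0.0018
wrist [0.4628 0.0406] ang -173.5 rad 0.0495
wrist [0.5394 0.0008] ang -58.9 rad 0.0531
wrist [ 0.4893 -0.0017] ang -115.3 rad 0.053
[0.5387 0.0981] 0.023 ang 63.5 rad 0.0575
(array([0.50879169, 0.04211725, 0.07862836]), 33)
[-0.7928, 0.0877, 0.1672] [0.0001, 0.0003, -0.2493]
[-0.7928, 0.0877, 0.1672] [0.0003, 0.0001, 0.0007]
[-0.7928, 0.0877, 0.1672] [0.0003, -0.0, 0.1674]
t 15.9 pos [ 0.4722 -0.0394  0.2499] x-heading 90.3 F [-0.8 -0.5  0.4]
```

View pics/_wrist.png

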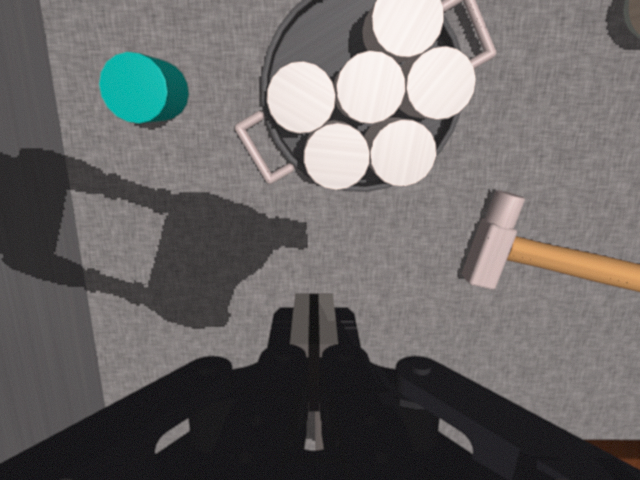

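The slot is open at about (310,40) in the wrist view, all six billets are upright, and the chain is closed up. Next I'll fit the pan centre and the best place for the tall billet.

```bash
cat > slot.py <<'E'
from h import *
def slot(B,mid):
    c=pancentre(B); c2=least_squares(lambda c:np.maximum(np.hypot(*(B-c).T)-.053,0)*3+np.abs(np.hypot(*(B-c).T)-.053),c[:2]).x
    print("free fit",np.round(c,4),"r=53 fit",np.round(c2,4),np.hypot(*(B-c2).T).round(4))
    a=np.degrees(np.arctan2(*(B-c2).T[::-1]))%360; print("ang",a.round(1))
    f=lambda p:np.r_[np.hypot(*(p-B[0]))-.05,np.hypot(*(p-B[4]))-.05,np.hypot(*(p-mid))-.05,.053-np.hypot(*(p-c2))]
    g=np.stack(np.meshgrid(np.linspace(-.07,.07,281),np.linspace(-.07,.07,281)),-1).reshape(-1,2)+c2
    v=[min(min(f(p)[2:]),min(f(p)[:2])/4) for p in g]; p=g[np.argmax(v)]; print("slot",p.round(4),"clear 1,5,mid,wall mm",(f(p)*1e3).round(1))
if __name__=="__main__":
    slot(np.array([[.4628,.0406],[.4893,-.0017],[.5394,.0008],[.5636,.0508],[.5370,.0955]]),np.array([.5131,.0477]))
E
python3 slot.py
```

```text
free fit [0.5132 0.0467 0.0525] r=53 fit [0.5132 0.0469] [0.0508 0.0541 0.053  0.0506 0.0541]
ang [187.1 243.8 299.6   4.4  63.9]
slot [ 0.5162 -0.0041] clear 1,5,mid,wall mm [19.6 51.8  1.9  1.9]
```

Request:
play_rows(series=[{"hand": 85,"xyz": [-0.79,0.086,0.1],"twist": [0,0,0]},{"hand": 85,"xyz": [-0.79,0.086,0.1],"twist": [0,0,0]},{"hand": 85,"xyz": [-0.79,0.086,0.1],"twist": [0,0,0]},{"hand": 85,"xyz": [-0.79,0.086,0.1],"twist": [0,0,0]},{"hand": 85,"xyz": [-0.79,0.086,0.1],"twist": [0,0,0]},{"hand": 85,"xyz": [-0.79,0.086,0.1],"twist": [0,0,0]}])

```text
time_s: 16.65
eef_pos: [0.4986, -0.2758, 0.2197]
ee_rot: [0.706, 0.708, 0.001, 0.0]
contact_force: [-0.9, 0.9, 0.1]
finger_gap: 0.0849
grasp_force: 0.0
```

```bash
python3 - <<'E'
from h import *
for n in ("side",):
    cm=viewer.camera_model(n); img=viewer.capture(n)
    for z in(.13,):
        for xy,r,uv in tops(img,cm,140,z,300,8000): 
            if np.hypot(*(xy-[.4997,-.277]))<.03: print(n,np.round(xy,4),round(r,4),uv)
# top view from start
img=cv2.imread("pics/top0.png"); cm=viewer.camera_model("top")
for t in(140,150): 
    for xy,r,uv in tops(img,cm,t,.13,300,2500):
        if uv[0]>450: print(xy,r)
plan([(.4997,-.2771,.085,90)]); print(readout.sense()["qpos"])
E
```

```text
[ 0.49951001 -0.27725894] 0.023698529228568077
[ 0.49969827 -0.2771323 ] 0.023076806217432022
[-0.006, 0.0024, 0.4501] [0.0002, -0.0, 0.0007]
t 16.7 pos [ 0.4988 -0.2753  0.22  ] x-heading 90.3 F [-0.   0.3  0.6]
[-7.17035612e-01  1.52209792e-01  1.62650855e+00  1.10922688e-03
  1.36174980e+00 -7.21713709e-01]
```

Request:
play_rows(force=60, series=[{"hand": 85,"xyz": [-0.006,0.0025,0.15],"twist": [0,0,0]},{"hand": 85,"xyz": [-0.006,0.0025,0.3],"twist": [0,0,0]},{"hand": 85,"xyz": [-0.006,0.0025,0.4],"twist": [0,0,0]},{"hand": 85,"xyz": [-0.006,0.0025,0.45],"twist": [0,0,0]},{"hand": 85,"xyz": [-0.006,0.0025,0.45],"twist": [0,0,0]},{"hand": 46,"xyz": [-0.006,0.0025,0.45],"twist": [0,0,0]},{"hand": 46,"xyz": [-0.006,0.0025,0.45],"twist": [0,0,0]},{"hand": 46,"xyz": [-0.006,0.0025,0.45],"twist": [0,0,0]},{"hand": 46,"xyz": [-0.006,0.0025,0.45],"twist": [0,0,0]},{"hand": 46,"xyz": [-0.006,0.0025,0.45],"twist": [0,0,0]}])

```text
time_s: 17.95
eef_pos: [0.5003, -0.279, 0.0869]
ee_rot: [0.706, 0.708, 0.001, 0.002]
contact_force: [-2.9, -0.0, 6.0]
finger_gap: 0.0489
grasp_force: 61.7
```

```bash
python3 - <<'E'
from h import *
p=readout.sense()["eef_pos"]; 
slot=np.array([.4829,.0893])
plan([(*p[:2],p[2]+.12,90.3),(*slot,p[2]+.12,90.3)])
E
```

```text
[-0.0008, 0.0014, -0.4] [0.0006, 0.0003, -0.0004]
[1.227, -0.0529, -0.4027] [0.0006, 0.0003, -0.0004]
t 17.95 pos [ 0.5003 -0.279   0.0869] x-heading 90.2 F [-2.9 -0.   6. ]
```

Request:
play_rows(series=[{"hand": 46,"xyz": [0,0,-0.1],"twist": [0,0,0]},{"hand": 46,"xyz": [0,0,-0.25],"twist": [0,0,0]},{"hand": 46,"xyz": [0.1,0,-0.38],"twist": [0,0,0]},{"hand": 46,"xyz": [0.25,-0.02,-0.4],"twist": [0,0,0]},{"hand": 46,"xyz": [0.45,-0.03,-0.4],"twist": [0,0,0]},{"hand": 46,"xyz": [0.65,-0.04,-0.4],"twist": [0,0,0]},{"hand": 46,"xyz": [0.83,-0.045,-0.4],"twist": [0,0,0]},{"hand": 46,"xyz": [0.95,-0.05,-0.4],"twist": [0,0,0]},{"hand": 46,"xyz": [1,-0.053,-0.4],"twist": [0,0,0]},{"hand": 46,"xyz": [1,-0.053,-0.4],"twist": [0,0,0]}])

```text
time_s: 19.2
eef_pos: [0.4821, 0.0221, 0.2043]
ee_rot: [0.706, 0.709, 0.0, 0.0]
contact_force: [0.4, -0.3, -5.3]
finger_gap: 0.0487
grasp_force: 64.3
```

```bash
python3 - <<'E'
from h import *
s=readout.sense(); print(s["finger_gap"],s["grasp_force"])
plan([(.4829,.0893,.207,90.3),(.4829,.0893,.147,90.3)])
E
python3 look.py
```

```text
0.048673779155139624 64.34950947761536
[0.224, 0.0037, -0.009] [0.0001, 0.0001, -0.0001]
[0.2241, 0.0036, 0.191] [0.0001, 0.0001, -0.0001]
t 19.2 pos [0.4821 0.0221 0.2043] x-heading 90.3 F [ 0.4 -0.3 -5.3]
```

Request:
play_rows(series=[{"hand": 46,"xyz": [0.12,0.003,0],"twist": [0,0,0]},{"hand": 46,"xyz": [0.19,0.003,0],"twist": [0,0,0]},{"hand": 46,"xyz": [0.218,0.003,0.06],"twist": [0,0,0]},{"hand": 46,"xyz": [0.218,0.003,0.12],"twist": [0,0,0]},{"hand": 46,"xyz": [0.218,0.003,0.15],"twist": [0,0,0]},{"hand": 46,"xyz": [0.218,0.003,0.15],"twist": [0,0,0]}])

```text
time_s: 20.0
eef_pos: [0.4826, 0.0864, 0.1586]
ee_rot: [0.706, 0.708, -0.0, -0.0]
contact_force: [0.2, 0.2, -5.1]
finger_gap: 0.0485
grasp_force: 64.3
```

```bash
python3 - <<'E'
from h import *
plan([(.4829,.0875,.147,90.3)])
cm=viewer.camera_model("side"); a=viewer.capture("side"); cv2.imwrite("pics/_s.png",a)
w=viewer.camera_model("wrist"); b=viewer.capture("wrist"); cv2.imwrite("pics/_w.png",b)
p=readout.sense()["eef_pos"]
print("expected tall bottom/top centre px", proj(cm,np.array([p[0],p[1]+.0018,.073])).round(1),proj(cm,np.array([p[0],p[1]+.0018,.203])).round(1))
o=np.zeros((560,800,3),np.uint8); x0,y0=190,90
o[:400,:400]=cv2.resize(a[90:290,190:390],(400,400)); o[:300,400:]=cv2.resize(b,(400,300)); o[300:560,400:800]=cv2.resize(viewer.capture("top")[200:330,200:400],(400,260)); cv2.imwrite("pics/last.png",o)
E
python3 look.py
```

```text
[0.0036, 0.001, 0.0385] [-0.0001, 0.0001, -0.0005]
t 20.0 pos [0.4826 0.0864 0.1586] x-heading 90.1 F [ 0.2  0.2 -5.1]
expected tall bottom/top centre px [257.6 201.2] [249.  129.3]
[ 0.4897 -0.0019] 0.0232 ang -115.6 rad 0.0539
[0.4976 0.0987] 0.0233 ang 106.5 rad 0.0543
[0.5395 0.0008] 0.0233 ang -60.0 rad 0.053
[0.5655 0.0456] 0.0232 ang -1.2 rad 0.0525
```

View pics/last.png

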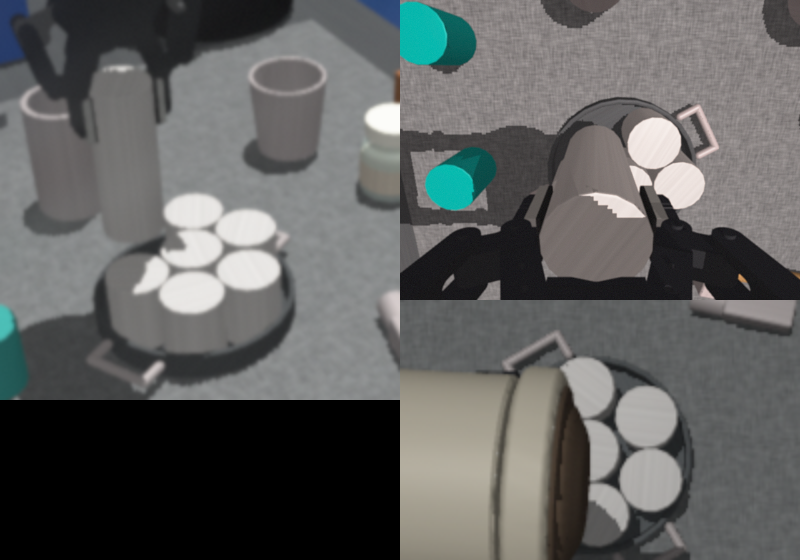

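The side view shows the tall billet hanging above the slot, with its underside near crop (131,235). I'll measure its lean from the edges, using the starting picture as a reference.

```bash
cat > lean.py <<'E'
from h import *
def axis(img,cm,xy,z0,n=14):
    """mid-line of the upright cylinder in the picture against the expected vertical axis through xy"""
    g=cv2.GaussianBlur(img,(3,3),0).mean(axis=2); out=[]
    for z in np.linspace(z0+.015,z0+.075,n):
        u,v=proj(cm,np.array([*xy,z])); v=int(round(v)); R,t=np.array(cm["R"]),cm["t"]
        w=.025*cm["K"][0][0]/(R@np.array([*xy,z])+t)[2]
        def edge(c):
            x=np.arange(int(c-8),int(c+9)); d=np.abs(np.gradient(g[v-1:v+2].mean(0)))[x]; i=np.argmax(d); return x[i] if i in(0,len(x)-1) else x[i]+ .5*(d[i-1]-d[i+1])/(d[i-1]-2*d[i]+d[i+1]+1e-9)
        l,r=edge(u-w),edge(u+w); out.append((z,(l+r)/2-u,r-l-2*w))
    o=np.array(out); k=np.abs(o[:,2])<5; print(k.sum(),"used; offset px at low/high end",np.polyval(np.polyfit(o[k,0],o[k,1],1),[z0,z0+.075]).round(2)); print(o[:,1].round(1).tolist(),o[:,2].round(1).tolist())
cm=viewer.camera_model("side")
axis(cv2.imread("pics/side0.png"),cm,[.4997,-.2771],0)
axis(cv2.imread("pics/_s.png"),cm,[.4826,.0882],.0735)
print(proj(cm,np.array([.4926,.0882,.08]))-proj(cm,np.array([.4826,.0882,.08])),proj(cm,np.array([.4826,.0982,.08]))-proj(cm,np.array([.4826,.0882,.08])))
E
python3 lean.py
```

```text
14 used; offset px at low/high end [0.88 1.08]
[0.9, 1.1, 1.0, 0.8, 0.7, 1.0, 1.0, 1.0, 1.1, 1.1, 1.0, 1.1, 1.1, 1.0] [0.6, 0.9, 0.9, 0.8, 0.7, 0.6, 0.6, 1.0, 0.8, 0.7, 0.9, 0.9, 0.6, 0.6]
14 used; offset px at low/high end [0.21 0.18]
[-0.1, 0.5, 2.2, -0.3, -0.2, -0.1, -0.2, -0.1, -0.1, -0.1, -0.1, -0.0, -0.0, 1.6] [0.2, 1.2, 4.8, -0.1, -0.1, -0.2, 0.0, 0.0, 0.2, -0.0, -0.1, -0.0, -0.0, -3.6]
[ 5.70912396 -1.82991282] [-2.44372263 -3.12682044]
```

```bash
python3 - <<'E'
from h import *
cm=viewer.camera_model("side")
for f,K in (("side0",[[.4635,.0568],[.4815,.0073],[.5383,.0017],[.563,.0507],[.5278,.0963],[.5126,.0463]]),("_s",[[.4893,-.0017],[.5394,.0008],[.5636,.0508],[.5370,.0955],[.5131,.0477]])):
    img=cv2.imread(f"pics/{f}.png")
    for t in(150,180):
        T=tops(img,cm,t,.064,150,3000)
        for k in K:
            for xy,r,uv in T:
                if np.hypot(*(xy-k))<.012: print(f,t,k,"side sees",np.round(xy,4),"r",round(r,4),"du",(np.array(uv)-proj(cm,np.array([*k,.064]))).round(1))
E
```

```text
side0 150 [0.5126, 0.0463] side sees [0.5124 0.0393] r 0.0778 du [1.8 2.4]
side0 180 [0.4635, 0.0568] side sees [0.4626 0.0559] r 0.0244 du [-0.3  0.5]
```

The tall billet hangs plumb and on position to within about 1 mm. I'll lower it slowly and watch the force.

Request:
play_rows(series=[{"hand": 46,"xyz": [0.003,0.001,0.015],"twist": [0,0,0]},{"hand": 46,"xyz": [0.003,0.001,0.025],"twist": [0,0,0]},{"hand": 46,"xyz": [0.003,0.001,0.035],"twist": [0,0,0]},{"hand": 46,"xyz": [0.003,0.001,0.045],"twist": [0,0,0]},{"hand": 46,"xyz": [0.003,0.001,0.055],"twist": [0,0,0]}])

```text
time_s: 20.82
eef_pos: [0.4836, 0.0881, 0.1431]
ee_rot: [0.706, 0.708, 0.0, 0.001]
contact_force: [-0.0, 0.6, -6.2]
finger_gap: 0.049
grasp_force: 64.3
```

```bash
python3 -c "
from h import *
plan([(.4829,.0872,.147,90.3)]); print(readout.sense()['moment'])"
```

```text
[-0.003, -0.0024, -0.0129] [0.0003, 0.0001, -0.0004]
t 20.825 pos [0.4836 0.0881 0.1431] x-heading 90.2 F [-0.   0.6 -6.2]
[-0.00951374  0.02797721  0.05219583]
```

Request:
play_rows(series=[{"hand": 46,"xyz": [-0.0015,-0.001,0.02],"twist": [0,0,0]},{"hand": 46,"xyz": [-0.0015,-0.001,0.04],"twist": [0,0,0]},{"hand": 46,"xyz": [-0.0015,-0.001,0.06],"twist": [0,0,0]},{"hand": 46,"xyz": [-0.0015,-0.001,0.075],"twist": [0,0,0]},{"hand": 46,"xyz": [-0.0015,-0.001,0.09],"twist": [0,0,0]},{"hand": 46,"xyz": [-0.0015,-0.001,0.1],"twist": [0,0,0]},{"hand": 46,"xyz": [-0.0015,-0.001,0.11],"twist": [0,0,0]},{"hand": 46,"xyz": [-0.0015,-0.001,0.12],"twist": [0,0,0]}])

```text
time_s: 21.82
eef_pos: [0.4835, 0.0876, 0.1073]
ee_rot: [0.706, 0.708, 0.001, 0.001]
contact_force: [-0.7, 0.4, -5.4]
finger_gap: 0.0486
grasp_force: 64.3
```

```bash
python3 -c "
from h import *
plan([(.4829,.0872,.091,90.3)]); print(readout.sense()['moment'])"
```

```text
[-0.0013, -0.0022, 0.0543] [0.0003, 0.0001, -0.0004]
t 21.825 pos [0.4835 0.0876 0.1073] x-heading 90.2 F [-0.7  0.4 -5.4]
[-0.00092222  0.02225324  0.00078909]
```

Request:
play_rows(series=[{"hand": 46,"xyz": [0,0,0.012],"twist": [0,0,0]},{"hand": 46,"xyz": [0,0,0.024],"twist": [0,0,0]},{"hand": 46,"xyz": [0,0,0.034],"twist": [0,0,0]},{"hand": 46,"xyz": [0,0,0.04],"twist": [0,0,0]},{"hand": 46,"xyz": [0,0,0.045],"twist": [0,0,0]},{"hand": 46,"xyz": [0,0,0.05],"twist": [0,0,0]}])

```text
time_s: 22.58
eef_pos: [0.4835, 0.0876, 0.0924]
ee_rot: [0.706, 0.708, 0.001, 0.001]
contact_force: [-1.1, -0.3, -6.0]
finger_gap: 0.0487
grasp_force: 64.3
```

Request:
play_rows(series=[{"hand": 46,"xyz": [0,0,0.003],"twist": [0,0,0]},{"hand": 46,"xyz": [0,0,0.005],"twist": [0,0,0]},{"hand": 46,"xyz": [0,0,0.007],"twist": [0,0,0]},{"hand": 46,"xyz": [0,0,0.009],"twist": [0,0,0]}])

```text
time_s: 23.08
eef_pos: [0.4836, 0.0876, 0.0909]
ee_rot: [0.706, 0.708, 0.0, 0.001]
contact_force: [-5.9, 0.0, 9.3]
finger_gap: 0.049
grasp_force: 65.7
```

Contact at the expected height (15 N). Release and retreat straight up.

Request:
play_rows(series=[{"hand": 60,"xyz": [0,0,-0.003],"twist": [0,0,0]},{"hand": 75,"xyz": [0,0,-0.003],"twist": [0,0,0]},{"hand": 85,"xyz": [0,0,-0.003],"twist": [0,0,0]},{"hand": 85,"xyz": [0,0,-0.003],"twist": [0,0,0]},{"hand": 85,"xyz": [0,0,-0.003],"twist": [0,0,0]},{"hand": 85,"xyz": [0,0,-0.1],"twist": [0,0,0]},{"hand": 85,"xyz": [0,0,-0.25],"twist": [0,0,0]},{"hand": 85,"xyz": [0,0,-0.45],"twist": [0,0,0]},{"hand": 85,"xyz": [-0.5,0,-0.55],"twist": [0,0,0]},{"hand": 85,"xyz": [-0.5,0,-0.55],"twist": [0,0,0]},{"hand": 85,"xyz": [-0.5,0,-0.55],"twist": [0,0,0]},{"hand": 85,"xyz": [-0.5,0,-0.55],"twist": [0,0,0]}])

```text
time_s: 24.58
eef_pos: [0.4838, -0.064, 0.2552]
ee_rot: [0.707, 0.707, 0.001, 0.001]
contact_force: [0.9, 1.0, -0.2]
finger_gap: 0.085
grasp_force: 0.0
```

```bash
python3 - <<'E'
from h import *
from lean import axis
cm=viewer.camera_model("side"); a=viewer.capture("side"); axis(a,cm,[.4835,.0894],.06)
t=viewer.camera_model("top"); b=viewer.capture("top")
for xy,r,uv in tops(b,t,140,.064,300,3500):
    d=xy-[.5132,.0467]
    if np.hypot(*d)<.09: print(np.round(xy,4),round(r,4),"rad",np.hypot(*d).round(4),"as tall",ray(t,uv,.134).round(4))
for xy,r,uv in tops(a,cm,150,.064,150,4000): print("side",np.round(xy,4),round(r,4),ray(cm,uv,.134).round(4))
plan([])
E
```

```text
14 used; offset px at low/high end [0.88 1.08]
[0.9, 1.1, 1.0, 0.8, 0.7, 1.0, 1.0, 1.0, 1.1, 1.1, 1.0, 1.1, 1.1, 1.0] [0.6, 0.9, 0.9, 0.8, 0.7, 0.6, 0.6, 1.0, 0.8, 0.7, 0.9, 0.9, 0.6, 0.6]
14 used; offset px at low/high end [0.21 0.18]
[-0.1, 0.5, 2.2, -0.3, -0.2, -0.1, -0.2, -0.1, -0.1, -0.1, -0.1, -0.0, -0.0, 1.6] [0.2, 1.2, 4.8, -0.1, -0.1, -0.2, 0.0, 0.0, 0.2, -0.0, -0.1, -0.0, -0.0, -3.6]
[ 5.70912396 -1.82991282] [-2.44372263 -3.12682044]
11 used; offset px at low/high end [-0.94  0.08]
[-3.2, -2.2, -1.2, 0.0, 0.6, 2.7, -0.0, -0.0, -0.1, 1.8, -2.6, -1.6, -0.9, 0.2] [7.7, 3.9, 1.8, 0.3, 1.3, 5.3, -0.5, -0.4, -0.5, -4.3, -8.4, -2.9, -1.1, -1.2]
[0.4665 0.0433] 0.0233 rad 0.0469 as tall [0.4671 0.0389]
[0.4847 0.0986] 0.026 rad 0.0592 as tall [0.4837 0.0892]
[0.5133 0.0492] 0.0235 rad 0.0025 as tall [0.5097 0.0443]
[0.537 0.093] 0.0237 rad 0.0521 as tall [0.5311 0.0842]
[0.5637 0.0508] 0.0237 rad 0.0506 as tall [0.5554 0.0457]
side [ 0.1031 -0.0204] 0.0277 [ 0.1224 -0.0963]
side [ 0.6104 -0.1195] 0.0425 [ 0.5617 -0.182 ]
side [0.5167 0.0338] 0.0794 [ 0.4805 -0.0494]
side [0.5205 0.1934] 0.0319 [0.4838 0.0888]
side [0.3724 0.3268] 0.0233 [0.3556 0.2043]
side [0.7618 0.1312] 0.0328 [0.6927 0.035 ]
side [0.1969 0.8727] 0.1115 [0.2037 0.6769]
t 24.675 pos [ 0.4834 -0.0618  0.2544] x-heading 90.2 F [0.1 0.  1.1]
```

The tall billet's top comes out the same at the 134 mm plane in both views, so it is seated and plumb. I'll clear the arm and check the six short ones the same way.

Request:
play_rows(series=[{"hand": 85,"xyz": [-0.7,0,0],"twist": [0,0,0]},{"hand": 85,"xyz": [-0.7,0,0],"twist": [0,0,0]},{"hand": 85,"xyz": [-0.7,0,0],"twist": [0,0,0]},{"hand": 85,"xyz": [-0.7,0,0],"twist": [0,0,0]},{"hand": 85,"xyz": [-0.7,0,0],"twist": [0,0,0]},{"hand": 85,"xyz": [-0.7,0,0],"twist": [0,0,0]},{"hand": 85,"xyz": [-0.7,0,0],"twist": [0,0,0]}])

```text
time_s: 25.55
eef_pos: [0.4846, -0.2706, 0.2548]
ee_rot: [0.705, 0.709, 0.001, 0.001]
contact_force: [-0.4, 0.4, -0.3]
finger_gap: 0.0849
grasp_force: 0.0
```

```bash
python3 - <<'E'
from h import *
c=np.array([.5132,.0467])
for n in("top","side"):
    cm=viewer.camera_model(n); img=viewer.capture(n)
    for thr in ((150,) if n=="top" else (150,170,180,190,200)):
        print(n,thr)
        g=img.min(axis=2); m=cv2.erode((g>thr).astype(np.uint8),np.ones((3,3)))
        for q in cv2.findContours(m,cv2.RETR_EXTERNAL,cv2.CHAIN_APPROX_NONE)[0]:
            if cv2.contourArea(q)<150: continue
            M=cv2.moments(q); uv=(M["m10"]/M["m00"],M["m01"]/M["m00"]); xy=ray(cm,uv,.064)
            if np.hypot(*(xy-c))<.075:
                P=np.array([ray(cm,p,.064) for p in q[:,0]],np.float32); (a,b),(w,h),_=cv2.fitEllipse(P)
                print(" ",xy.round(4),"rad",np.hypot(*(xy-c)).round(4),"axes",round(w,4),round(h,4))
E
```

```text
top 150
  [0.4628 0.0384] rad 0.0511 axes 0.0376 0.0439
  [0.4848 0.0987] rad 0.0593 axes 0.0472 0.0478
  [ 0.4898 -0.0017] rad 0.0538 axes 0.0424 0.0424
  [0.5134 0.0476] rad 0.0009 axes 0.0422 0.0429
  [0.5371 0.0933] rad 0.0524 axes 0.0425 0.0429
  [0.5397 0.0009] rad 0.0529 axes 0.0424 0.0426
  [0.5636 0.0507] rad 0.0506 axes 0.0419 0.0427
side 150
  [0.5124 0.033 ] rad 0.0137 axes 0.1153 0.143
side 170
  [0.5117 0.0333] rad 0.0135 axes 0.1106 0.1338
side 180
  [0.5117 0.0331] rad 0.0137 axes 0.1098 0.1313
side 190
  [0.4974 0.0098] rad 0.0401 axes 0.0708 0.1143
  [0.5306 0.0638] rad 0.0244 axes 0.0668 0.0932
side 200
  [0.4978 0.0097] rad 0.04 axes 0.0693 0.1133
  [0.53   0.0641] rad 0.0242 axes 0.0653 0.0908
```

```bash
python3 -c "
from station import order
print(order.hand_in())"
```

```text
the job is handed in; nothing more can be done
None
```

The tall billet is in the pan with the six short ones and the job was handed in at about 25.6 s; the cameras showed all seven standing inside the pan, with billet1's top partly shaded by the tall billet, and the hand-in gave no verdict.

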